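# Park the portafilter behind the dock's check flap

## Task

Put the portafilter away in its beech dock: push its round head in through the hinged steel flap, handle last, until the flap has dropped shut behind the head and you feel the sprung pad at the back give to about half its travel (about 8 N of push in all), then let go and leave it lying flat with its handle sticking out under the closed flap. Be gentle - never ram the dock with more than about 13 N - and leave the cup and the jar where they are.

Things in the scene. Friction and masses are not known exactly. Their poses are not given: they have to be found in the camera images.
- portafilter: Stainless portafilter lying flat, about 0.5 kg. Origin on the bench under the centre of its round head (68 mm across, 50 tall); z up; the level handle points along -x. A neck 15 mm thick leads to a black round handle, 24 mm thick, running from 52 to 195 mm behind the head's centre, its axis 20 mm above the bench. It may be slid along the bench.
- grip (a point): Point on the handle's axis where to grip it from above, 155 mm behind the head's centre and 20 mm above the bench (same axes as the portafilter). Gripped here the fingers stay outside the dock to the end.
- dock: Fixed roofed beech dock, 101 mm wide, 200 long, 72 high, closed behind, without floor (the bench is its floor). Origin on the bench at mid-mouth, in the plane of the shut flap; x points straight into the dock, z up. Passage 73 mm wide, 66 high, 14 mm walls; flared lips reach 25 mm out before the flap plane. Roof: clear window over the front 70 mm, then wood.
- window (a point): Centre of the clear roof window, 32 mm behind the flap plane, 70 mm up. Beyond it, hidden under the wood, a sprung pad's face stands 99 to 131 mm behind the flap plane, set anew each time, not measured: the head's centre is 65 to 97 mm past the flap plane at first touch. The pad gives from 3 N, is half in (3 mm) at 6.6 N, stops dead at 6 mm, 10 N; the tool feels 1 to 3 N of friction besides.
- flap (a joint): Angle of the steel flap (rad): 0 hanging shut, grows as it swings inward and up, at most 1.5; never outward. A light spring shuts it. 69 mm wide, 28 tall, hinged 62 mm up; its lower edge is 34 mm above the bench: the head must push it open, the handle (top at 32 mm) passes under. It rests on the head at 1.1 rad and drops once the head's centre is about 60 mm past the flap plane.
- cup: Bystander: pale green ceramic cup, 80 mm across, 62 mm high; origin at the centre of its underside.
- jar: Bystander: smoked glass jar with a wooden lid, 80 mm across, 110 mm high; origin at the centre of its underside.
Things that resemble listed ones, but are neither listed nor needed, are in the scene too. Of the things like the portafilter, leave any that is orange, pink or purple; of the rest the larger one is meant.

How it is judged:
By the outcome, as a careful person would: the job done as asked, in the order asked, and still so for the second after the job is handed in, with the robot touching nothing.
It also fails if it takes over 67 s, if anything falls off the work surface, if the arm or the gripper's body presses on something with over 40 N, if the wrist force passes 120 N, or if a joint passes its speed limit or range.

## Robot

A 6-joint arm with a two-finger parallel gripper is mounted at the origin on the work surface. World frame = base frame: x ahead of the robot, y to its left, z up, the work surface at z = 0. Lengths are in mm, angles in rad, forces in N, time in s.
With the tool pointing down it reaches from about 425 to 950 mm from the base axis. Payload 3.5 kg.
Tool frame: the origin (TCP) lies at the centre of the arm's flange, where the gripper is bolted on; the fingertips stand ctrl.nose_length ahead of it and the grasp point (between the pads) lies 155 mm ahead of it (ctrl.nose_length is the distance from the TCP to the fingertips, in mm); z points along the fingers, y is the line along which they close (so a half turn about z gives the same grasp; the last joint's range is limited). The gripper opens to 85 mm and grips with 20 to 120 N. Pads are 22 mm wide; open, the fingers measure 114 mm over their backs; the gripper's body (76 mm by 85 mm) begins 54 mm behind the grasp point. The pads swing forward as they close: fully open they stand 13 mm farther back than shut.
Start: joints at [-1.288, 0.286, 1.577, -0, 1.279, -0.15], TCP at [283.126, -612.738, 404.725] pointing down, gripper open.
Joint ranges: [-2.77, 2.77], [-0.9, 2.22], [0.21, 2.48], [-1.53, 4.67], [0.24, 2.81], [-2.84, 2.84]. Speed limits (rad/s): [2.79, 2.79, 3.14, 3.14, 3.14, 3.14].

## Interface

Orientations are given as [roll, pitch, yaw] about the fixed x, y, z axes, in that order (R = Rz(yaw) Ry(pitch) Rx(roll)).
In Python, from rig import monitor, imaging, order, ctrl gives the robot as it stands. The module is installed in compiled form; this text tells all that it offers.
- The arm moves only by the shell command python3 -m jog 'ROWS' [FORCE]. ROWS is JSON, a list that holds one entry, the list of rows, each a list of 7 numbers: the closure in counts, from 0 (fully open) to 255 (shut), then the shift along the tool's x, y, z in mm, then the turn, a rotation vector about the tool's x, y, z in degrees. In form: [[[hand, tx, ty, tz, wx, wy, wz], ...]]. A call has exactly 5 rows; each row is the pose to reach, as a shift and turn from the pose commanded when the call began, along the tool's axes at that moment; what a row does not reach only later rows make up. A row lasts 1/8 s, in which the tool goes at most 62.5 mm and 10.7 degrees, less where a joint would pass 70% of its speed; a pose out of reach is approached as far as the arm can. A call with a gripper value outside its range is refused whole. The fingers move at their own pace and stop on an object; FORCE is the grip in N (left out, the last holds). Time passes only in rows, so rows that repeat a pose let the fingers close, or fill a call up. It gives the time, the measured TCP pose, the force, the opening and the grip force at its end, in the units of the state.
- monitor.get_state(): the state, without advancing time (a new reading comes with each control period).
- imaging.grab_frame(name): name is "scene" or "top" or "wrist"; returns a dict with "image" (480x640x3 uint8, blue, green, red), "fx", "fy", "cx", "cy" (pixels), "dist_coeffs" ([k1, k2, p1, p2, k3] as OpenCV has them; the pictures are not rectified), "rvec" (rotation vector, rad) and "tvec" (3), from world to camera coordinates, as OpenCV has them. Camera axes: x right, y down, z forward; pixel columns grow to the right and rows downward; lengths in mm; the calibration is good to about 2 mm. A picture is of the moment at which its call begins. There is no depth.
- order.sign_off(): hands the job in; it is judged then, once.
The state is a dict: "clock": time; "qpos": joint angles; "qvel": joint speeds; "joint_efforts": joint torques, N m; "ee_pos": TCP position; "eef_rot": TCP orientation; "wrist_force": force on the tool from outside, world axes, zero at the start; "ft_torque": the same for the moment, N m; "grip_width": finger opening in mm; "finger_force": force on a finger pad.
Only numpy, scipy, OpenCV 4.12 (cv2) and the standard library are available. Lean on these libraries where they do the work, as an engineer would, in place of code of your own. Each camera call takes 0.05 s, during which the arm holds its last target. There are 200 camera calls.

## Working session

There is one attempt and no reset: what is moved stays moved. The work goes in short steps, Python scripts to look and compute and a shell command to move; the robot and the scene stay as the last step left them, time stands still between calls to the robot, and variables do not carry over. Pictures are saved under pics/ and viewed, at most 11 in all, crops included, and the job is handed in when it is done.

```bash
mkdir -p pics; cat > h.py <<'E'
import cv2,numpy as np,pickle
from rig import monitor,imaging,order,ctrl
def grab(n,fn=None):
    f=imaging.grab_frame(n); 
    if fn: cv2.imwrite('pics/'+fn,f['image'])
    pickle.dump(f,open(f'{n}.pkl','wb')); return f
def K(f): return np.array([[f['fx'],0,f['cx']],[0,f['fy'],f['cy']],[0,0,1.]]),np.array(f['dist_coeffs'],float)
def ray(f,px):
    k,d=K(f); p=cv2.undistortPoints(np.array(px,float).reshape(-1,1,2),k,d).reshape(-1,2)
    R=cv2.Rodrigues(np.array(f['rvec'],float))[0]; t=np.array(f['tvec'],float).ravel()
    return -R.T@t,np.c_[p,np.ones(len(p))]@R
def onz(f,px,z):
    c,v=ray(f,px); return c+v*((z-c[2])/v[:,2])[:,None]
def proj(f,P):
    k,d=K(f); return cv2.projectPoints(np.array(P,float).reshape(-1,1,3),np.array(f['rvec'],float),np.array(f['tvec'],float),k,d)[0].reshape(-1,2)
E
python3 - <<'E'
from h import *
s=monitor.get_state(); print({k:np.round(v,3).tolist() for k,v in s.items()}, ctrl.nose_length)
grab('top','top0.png');grab('scene','scene0.png')
for n in('top','scene'):
    f=pickle.load(open(n+'.pkl','rb'));print(n,np.round(ray(f,[[320,240]]),2),f['fx'])
E
```

```text
{'clock': 0.0, 'qpos': [-1.288, 0.287, 1.578, -0.0, 1.279, -0.15], 'qvel': [0.002, -0.001, 0.0, 0.001, 0.0, -0.0], 'joint_efforts': [0.001, -40.598, -29.263, -0.0, 0.006, 0.0], 'ee_pos': [283.073, -612.501, 403.358], 'eef_rot': [-3.139, -0.0, 0.433], 'wrist_force': [-0.241, 0.311, 0.659], 'ft_torque': [0.004, 0.03, 0.016], 'finger_force': 0.0, 'grip_width': 85.452} 173.4Traceback (most recent call last):
  File "<stdin>", line 5, in <module>
    return _wrapfunc(a, 'round', decimals=decimals, out=out)
    return _wrapit(obj, method, *args, **kwds)
    conv = _array_converter(obj)
ValueError: setting an array element with a sequence. The requested array has an inhomogeneous shape after 1 dimensions. The detected shape was (2,) + inhomogeneous part.
```

View pics/top0.png

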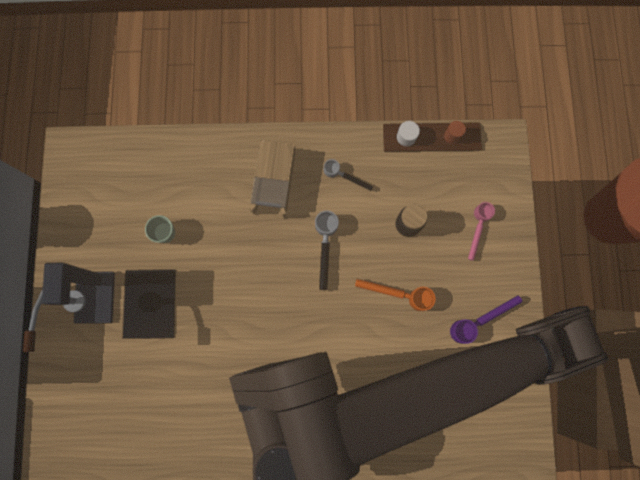

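View pics/scene0.png

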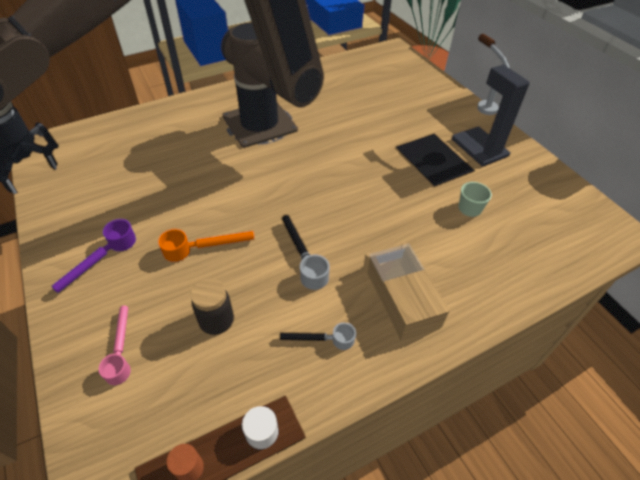

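Candidates in the top view: the large steel and black one has its head at (326,223) and handle end at (324,288), and the small steel one is at (333,168). The orange (422,298), pink (485,212) and purple (463,331) ones are excluded. The large steel one fits. The dock's mouth is near (268,212), the cup at (159,229) and the jar at (412,220). I'll confirm in a crop.

```bash
python3 - <<'E'
from h import *
f=pickle.load(open('top.pkl','rb'));g=pickle.load(open('scene.pkl','rb'))
a=cv2.resize(f['image'][125:300,235:385],None,fx=3.3,fy=3.3,interpolation=cv2.INTER_CUBIC)
b=cv2.resize(g['image'][205:355,275:455],None,fx=1.6,fy=2.0,interpolation=cv2.INTER_CUBIC)
cv2.imwrite('pics/crop1.png',a)
for n,q in(('top',f),('scene',g)):
    c,v=ray(q,[[320,240]]);print(n,c.round(),v.round(2),q['fx'])
# dark handle mask in top
im=f['image'];hsv=cv2.cvtColor(im,cv2.COLOR_BGR2HSV)
roi=np.zeros(im.shape[:2],np.uint8);roi[205:300,300:350]=255
dk=((im.max(2)<50)*255).astype(np.uint8)&roi
st=((hsv[...,1]<50)&(hsv[...,2]>60)).astype(np.uint8)*255&roi
for nm,m in(('dark',dk),('steel',st)):
    for cc in cv2.findContours(m,0,2)[0]:
        if cv2.contourArea(cc)>60:
            r=cv2.minAreaRect(cc);e=cv2.minEnclosingCircle(cc);print(nm,cv2.contourArea(cc),np.round(r[0],1),np.round(r[1],1),round(r[2],1),np.round(e[0],1),round(e[1],1))
            print(cv2.boxPoints(r).round(1).tolist())
E
```

```text
top [ 291.  -99. 1549.] [[ 0.18 -0.   -0.98]] 531.1528957235266
scene [1170. -408.  887.] [[-0.56  0.31 -0.77]] 454.25976389926973
steel 471.5 [324.3 225.2] [23.6 30.6] 34.7 [326.5 227. ] 16.4
[[305.79998779296875, 231.10000610351562], [323.29998779296875, 206.0], [342.70001220703125, 219.39999389648438], [325.20001220703125, 244.5]]
```

View pics/crop1.png

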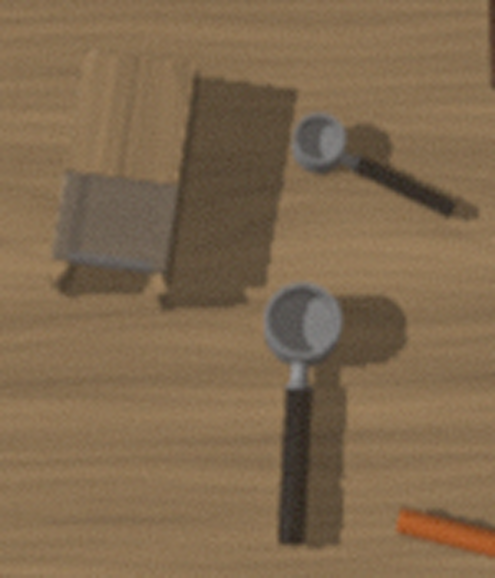

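The crop shows the large steel portafilter with its head at crop (303,323) and handle from (298,390) to (292,543). The dock roof corners are about (85,52), (195,73), (165,272) and (55,262).

```bash
python3 - <<'E'
from h import *
f=pickle.load(open('top.pkl','rb'))
c=lambda L:(np.array(L,float)+.5)/3.3-.5+[235,125]
h=onz(f,c([[303,323]]),50)[0];
hd=onz(f,c([[298,390],[292,543]]),22)
print('head',h.round(1),'handle',hd.round(1), 'len',np.linalg.norm(hd-h*[1,1,.44],axis=1))
d=onz(f,c([[85,52],[195,73],[165,272],[55,262],[67,172],[178,183]]),72)
print('dock',d.round(1))
print('L',np.linalg.norm(np.diff(d[[0,1,2,3,0]],axis=0),axis=1), np.degrees(np.arctan2(*(d[0]-d[3])[[1,0]])),np.degrees(np.arctan2(*(d[1]-d[2])[[1,0]])),np.degrees(np.arctan2(*(hd[0]-hd[1])[[1,0]])))
E
```

```text
head [ 621.4 -121.    50. ] handle [[ 567.  -115.9   22. ]
 [ 431.5 -108.3   22. ]] len [ 54.65660011 190.29536401]
dock [[865.9  68.3  72. ]
 [844.6 -29.2  72. ]
 [663.7  -1.9  72. ]
 [674.3  93.5  72. ]
 [755.3  83.6  72. ]
 [743.6 -13.6  72. ]]
L [ 99.84009067 182.90700794  96.04435561 193.3032498 ] -7.492648849905085 -8.576618591093505 -3.2205202418451138
```

```bash
cat >> h.py <<'E'
from scipy.spatial.transform import Rotation as Ro
def go(p,yaw):
    s=monitor.get_state(); R=Ro.from_euler('xyz',s['eef_rot']); T=Ro.from_euler('xyz',[np.pi,0,yaw])
    print('tool shift',(R.inv().apply(np.array(p)-s['ee_pos'])).round(1),'turn',np.degrees((R.inv()*T).as_rotvec()).round(2))
E
python3 -m jog '[[[0,40,-40,0,0,0,0],[0,80,-80,0,0,0,0],[0,120,-120,0,0,0,0],[0,160,-160,0,0,0,0],[0,189,-189,0,0,0,0]]]' 30
python3 -m jog '[[[0,40,-40,0,0,0,6],[0,80,-80,0,0,0,12],[0,120,-120,0,0,0,18],[0,160,-160,0,0,0,24],[0,189,-189,0,0,0,28.6]]]'
python3 -m jog '[[[0,0,0,0,0,0,0],[0,0,0,0,0,0,0],[0,0,0,0,0,0,0],[0,0,0,0,0,0,0],[0,0,0,0,0,0,0]]]'
python3 - <<'E'
from h import *
f=grab('wrist','w0.png');t=grab('top');print(ray(f,[[320,240]]))
go([467,-111,300],-.066)
E
```

```text
clock: 0.72
ee_pos: [375.8, -359.6, 404.1]
eef_rot: [-3.14, -0.0, 0.434]
wrist_force: [0.4, 0.1, 0.2]
grip_width: 85.2
finger_force: 0.0
clock: 1.35
ee_pos: [467.9, -108.8, 404.4]
eef_rot: [-3.141, 0.0, -0.068]
wrist_force: [0.8, -0.9, -0.1]
grip_width: 85.2
finger_force: 0.0
clock: 1.98
ee_pos: [467.6, -111.7, 404.7]
eef_rot: [3.142, -0.0, -0.068]
wrist_force: [-0.6, 0.4, -0.3]
grip_width: 85.5
finger_force: 0.0
(array([ 541.64781272, -117.42334597,  373.69868734]), array([[-0.27913081, -0.00888021, -0.96077856]]))
tool shift [ -0.7  -0.4 104.7] turn [-0.    0.   -0.06]
```

View pics/w0.png

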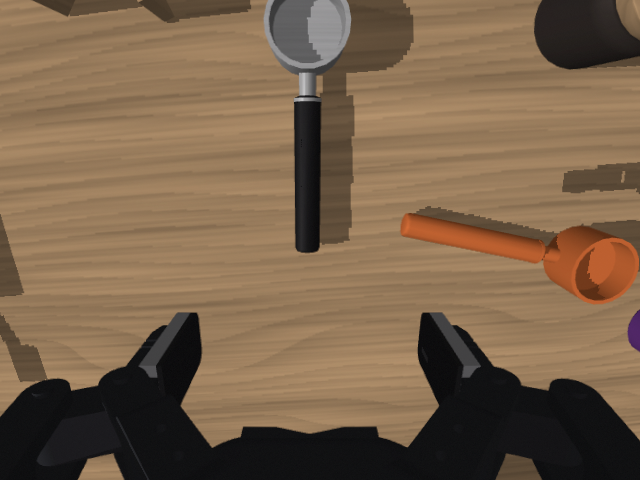

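The wrist view shows the handle running from (307,98) to (307,251), with the head rim centred near (307,22) and the dock lips at the top-left edge.

```bash
python3 - <<'E'
from h import *
f=pickle.load(open('wrist.pkl','rb'))
im=f['image'];m=(im.max(2)<60).astype(np.uint8)*255;m[:, :280]=0;m[:,335:]=0;m[:90]=0;m[262:]=0
for y in(110,150,200,240):
    x=np.where(m[y])[0];print(y,x.min(),x.max())
print('handle',onz(f,[[307,98],[307,251]],20).round(1), onz(f,[[307,251]],32).round(1))
print('head edges',onz(f,[[264,22],[350,22]],50).round(1))
E
```

```text
110 294 320
150 295 320
200 295 319
240 296 319
handle [[ 570.  -117.1   20. ]
 [ 428.5 -107.2   20. ]] [[ 432.3 -107.6   32. ]]
head edges [[ 625.8  -87.9   50. ]
 [ 621.2 -154.2   50. ]]
```

```bash

python3 -m jog '[[[0,30,-41,0,0,0,1],[0,60,-82,0,0,0,2],[0,90,-124,0,0,0,3],[0,121,-166,0,0,0,4],[0,121,-166,0,0,0,4]]]'
python3 -m jog '[[[0,0,0,0,0,0,0],[0,0,0,0,0,0,0],[0,0,0,0,0,0,0],[0,0,0,0,0,0,0],[0,0,0,0,0,0,0]]]'
python3 - <<'E'
from h import *
f=grab('wrist','w1.png')
go([469,-110,300],-.07)
E
```

```text
clock: 2.7
ee_pos: [600.8, 48.8, 404.2]
eef_rot: [-3.141, 0.0, -0.133]
wrist_force: [-0.2, 0.1, -0.4]
grip_width: 85.5
finger_force: 0.0
clock: 3.32
ee_pos: [599.3, 46.3, 404.9]
eef_rot: [-3.142, -0.0, -0.137]
wrist_force: [-0.6, 0.3, 0.1]
grip_width: 85.6
finger_force: 0.0
tool shift [-107.9  172.6  104.8] turn [ 0.   -0.01 -3.81]
```

View pics/w1.png

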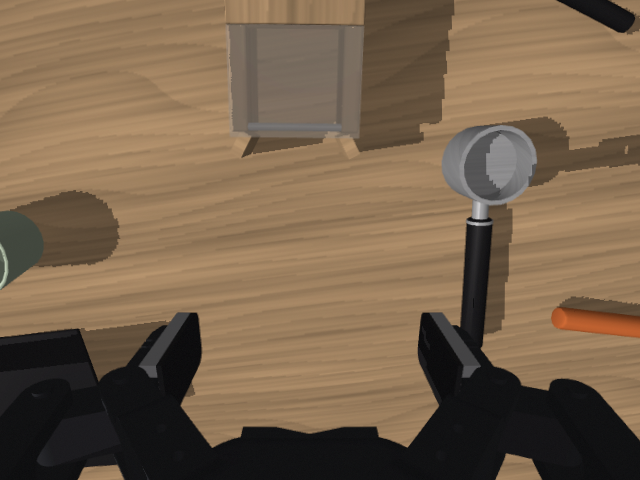

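The wrist view shows the dock front: window front corners at (232,137) and (360,137), window rear corners at (228,24) and (364,24), and lip ends near (240,155) and (351,156).

```bash
python3 - <<'E'
from h import *
f=pickle.load(open('wrist.pkl','rb'))
im=f['image']
d=onz(f,[[232,137],[360,137],[364,24],[228,24]],72);print(d.round(1))
print('w',np.linalg.norm(d[0]-d[1]),np.linalg.norm(d[2]-d[3]),'front',(d[0]+d[1])/2,'rear',(d[2]+d[3])/2)
for a,b in((0,3),(1,2)): v=d[b]-d[a];print(np.degrees(np.arctan2(v[1],v[0])),np.linalg.norm(v))
v=d[0]-d[1];print(np.degrees(np.arctan2(v[1],v[0]))-90)
v=d[3]-d[2];print(np.degrees(np.arctan2(v[1],v[0]))-90)
w=cv2.resize(im[0:170,210:385],None,fx=3.4,fy=3.4,interpolation=cv2.INTER_CUBIC);cv2.imwrite('pics/c2.png',w)
print('head',onz(f,[[444+0,160],[536,160]],50).round(1))
E
```

```text
[[677.   95.4  72. ]
 [663.3  -2.8  72. ]
 [742.  -13.9  72. ]
 [755.7  83.4  72. ]]
w 99.1584076868707 98.30325788270859 front [670.18791203  46.34426422  72.        ] rear [748.84811734  34.76982073  72.        ]
-8.678279083142963 79.57126225427378
-8.062654286399317 79.44544244134083
-7.933581612013228
-8.003115527506239
head [[ 634.6  -74.5   50. ]
 [ 624.5 -154.2   50. ]]
```

View pics/c2.png

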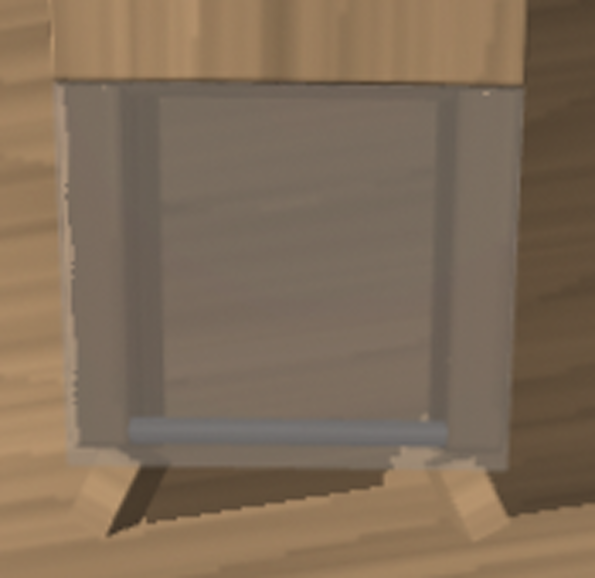

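```bash
python3 - <<'E'
from h import *
f=pickle.load(open('wrist.pkl','rb'))
c=lambda L:(np.array(L,float)+.5)/3.4-.5+[210,0]
h=onz(f,c([[130,430],[448,433]]),62);print('hinge',h.round(1),h.mean(0).round(1),np.linalg.norm(h[0]-h[1]))
d=onz(f,c([[70,466],[505,468],[522,84],[57,82]]),72);print(d.round(1),((d[0]+d[1])/2).round(1),((d[2]+d[3])/2).round(1))
for v in(h[0]-h[1],d[0]-d[1],d[3]-d[2]):print(np.degrees(np.arctan2(v[1],v[0]))-90)
u=np.array([np.cos(-.14),np.sin(-.14)]);n=np.array([-u[1],u[0]])
for p in (h.mean(0),(d[0]+d[1])/2,(d[2]+d[3])/2):print('lat',n@p[:2],'lon',u@p[:2])
# lips ends top z? 
l=onz(f,c([[72,510],[108,536],[475,540],[512,522]]),66);print('lips',(l[:,:2]@n).round(1),(l[:,:2]@u).round(1))
E
```

```text
hinge [[683.6  83.3  62. ]
 [672.7   9.8  62. ]] [678.1  46.6  62. ] 74.28290645460054
[[677.4  96.8  72. ]
 [663.3  -1.3  72. ]
 [741.8 -13.3  72. ]
 [756.   84.6  72. ]] [670.4  47.7  72. ] [748.9  35.6  72. ]
-8.466583136840114
-8.196724673552296
-8.240101608496076
lat 140.74681929181403 lon 664.9980447759757
lat 140.79479566181766 lon 657.1617848751616
lat 139.79345146151832 lon 736.6334404597541
lips [191.6 183.4  97.   88.4] [647.2 641.2 640.5 644.7]
```

```bash

python3 -m jog '[[[0,-27,43,0,0,0,-1],[0,-54,86,0,0,0,-2],[0,-81,129,20,0,0,-3],[0,-108,172.5,50,0,0,-3.8],[0,-108,172.5,100,0,0,-3.8]]]'
python3 -m jog '[[[0,0,0,20,0,0,0],[0,0,0,50,0,0,0],[0,0,0,50,0,0,0],[0,0,0,50,0,0,0],[0,0,0,50,0,0,0]]]' 45
python3 - <<'E'
from h import *
go([469,-110,178],-.07); s=monitor.get_state();print(s['ee_pos'])
E
```

```text
clock: 4.0
ee_pos: [468.2, -112.0, 306.0]
eef_rot: [3.139, -0.005, -0.074]
wrist_force: [0.4, -0.1, -0.8]
grip_width: 85.4
finger_force: 0.0
clock: 4.62
ee_pos: [469.7, -109.9, 256.4]
eef_rot: [3.14, -0.003, -0.07]
wrist_force: [-0.4, 0.2, 0.1]
grip_width: 85.5
finger_force: 0.0
tool shift [-1.   0.1 78.4] turn [ 0.06 -0.17  0.02]
[ 469.73591158 -109.90074694  256.37611837]
```

```bash

python3 -m jog '[[[0,0,0,30,0,0,0],[0,0,0,55,0,0,0],[0,0,0,70,0,0,0],[0,0,0,77,0,0,0],[0,0,0,77,0,0,0]]]' 45
python3 -m jog '[[[120,0,0,0,0,0,0],[200,0,0,0,0,0,0],[255,0,0,0,0,0,0],[255,0,0,0,0,0,0],[255,0,0,0,0,0,0]]]' 45
python3 -m jog '[[[255,0,0,0,0,0,0],[255,0,0,0,0,0,0],[255,0,0,0,0,0,0],[255,0,0,0,0,0,0],[255,0,0,0,0,0,0]]]' 45
```

```text
clock: 5.25
ee_pos: [469.3, -109.8, 178.0]
eef_rot: [3.141, -0.0, -0.07]
wrist_force: [0.6, -0.3, 0.7]
grip_width: 85.5
finger_force: 0.0
clock: 5.88
ee_pos: [469.1, -109.7, 177.9]
eef_rot: [3.141, -0.0, -0.07]
wrist_force: [0.4, 0.5, 0.8]
grip_width: 22.2
finger_force: 44.0
clock: 6.5
ee_pos: [469.1, -109.7, 177.8]
eef_rot: [3.142, -0.0, -0.07]
wrist_force: [1.0, -0.0, 0.9]
grip_width: 22.4
finger_force: 44.0
```

```bash

python3 -m jog '[[[255,-10,-3,0,0,0,0],[255,-20,-10,0,0,0,0],[255,-30,-22,0,0,0,0],[255,-40,-36,0,0,0,0],[255,-47,-50,0,0,0,0]]]' 45
python3 -m jog '[[[255,0,-14,0,0,0,0],[255,0,-28,0,0,0,0],[255,0,-42,0,0,0,0],[255,0,-56,0,0,0,0],[255,0,-70,0,0,0,0]]]' 45
python3 -m jog '[[[255,0,-14,0,0,0,0.8],[255,0,-28,0,0,0,1.8],[255,0,-42,0,0,0,2.8],[255,0,-56,0,0,0,3.8],[255,0,-68,0,0,0,4.2]]]' 45
python3 - <<'E'
from h import *
t=grab('top','t2.png');w=grab('wrist','w2.png')
go([435.5,81.5,178],-.144)
a=cv2.resize(t['image'][125:300,215:365],None,fx=3.3,fy=3.3,interpolation=cv2.INTER_CUBIC)
cv2.imwrite('pics/c3.png',a)
E
```

```text
clock: 7.12
ee_pos: [424.8, -55.4, 177.7]
eef_rot: [3.142, 0.0, -0.07]
wrist_force: [1.8, -2.8, 0.7]
grip_width: 22.5
finger_force: 44.4
clock: 7.75
ee_pos: [430.6, 14.3, 177.7]
eef_rot: [-3.142, 0.0, -0.07]
wrist_force: [-0.1, -3.1, 0.6]
grip_width: 22.4
finger_force: 44.5
clock: 8.38
ee_pos: [435.2, 82.1, 177.6]
eef_rot: [3.141, 0.001, -0.143]
wrist_force: [-0.5, -3.4, 1.4]
grip_width: 22.7
finger_force: 44.5
tool shift [ 0.5  0.8 -0.4] turn [-0.03  0.04  0.2 ]
```

View pics/c3.png

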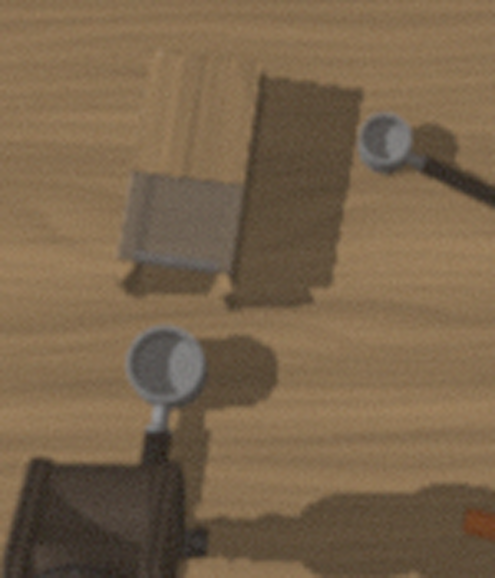

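The crop shows the head at about (166,365) in front of the mouth. The window corners are about (120,259), (226,271), (245,184) and (134,172).

```bash
python3 - <<'E'
from h import *
f=pickle.load(open('top.pkl','rb'))
c=lambda L:(np.array(L,float)+.5)/3.3-.5+[215,125]
O=np.array([678,46.3]);u=np.array([np.cos(.144),-np.sin(.144)]);n=np.array([-u[1],u[0]])
loc=lambda P:np.c_[(P[:,:2]-O)@u,(P[:,:2]-O)@n].round(1)
print('head',loc(onz(f,c([[166,365],[127,365],[206,365]]),50)),'expected lon -90')
print('window',loc(onz(f,c([[120,259],[226,271],[245,184],[134,172]]),72)))
print('roof rear',loc(onz(f,c([[152,52],[260,73]]),72)))
print('handle',loc(onz(f,c([[156,440]]),25)))
s=monitor.get_state();print(loc(np.array([s['ee_pos']])))
g=grab('scene')
print(proj(g,[[*(O-90*u),50],[*(O-8*u-50.5*n),72],[*(O-8*u+50.5*n),72]]).round(1))
cv2.imwrite('pics/s3.png',cv2.resize(g['image'][190:340,270:450],None,fx=4,fy=4,interpolation=cv2.INTER_CUBIC))
E
```

```text
head [[-91.7  -3. ]
 [-96.   30.8]
 [-87.2 -37.5]] expected lon -90
window [[ -7.9  47.5]
 [ -6.9 -45.4]
 [ 72.8 -50.9]
 [ 71.3  47.1]]
roof rear [[182.9  47.9]
 [175.6 -49.9]]
handle [[-154.8   -0.7]]
[[-245.5    0.8]]
[[372.5 229. ]
 [367.7 253.7]
 [407.6 242.7]]
```

View pics/s3.png

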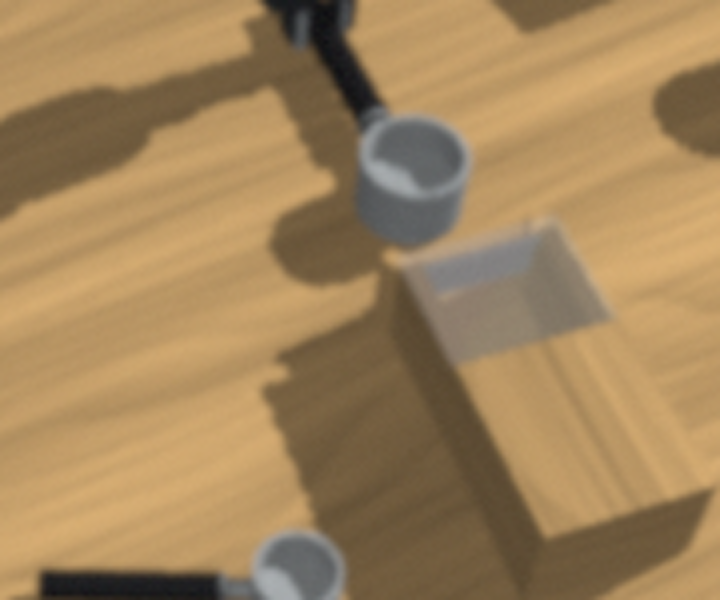

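The scene crop shows the head rim at about (414,157), squarely before the dock mouth. The two views disagree by 2–3 mm, so I'll measure the handle's line in the wrist picture.

```bash
python3 - <<'E'
from h import *
f=pickle.load(open('wrist.pkl','rb'));im=f['image']
O=np.array([678,46.3]);u=np.array([np.cos(.144),-np.sin(.144)]);n=np.array([-u[1],u[0]])
loc=lambda P:np.c_[(P[:,:2]-O)@u,(P[:,:2]-O)@n].round(2)
print(monitor.get_state()['eef_rot'][2], loc(ray(f,[[320,240]])[0][None]))
for y in range(5,260,25):
    r=im[y].max(1).astype(int); x=np.where(r[200:440]<65)[0]+200
    if len(x): 
        runs=np.split(x,np.where(np.diff(x)>2)[0]+1);R=max(runs,key=len)
        print(y,R[0],R[-1],[ (q[0],q[-1]) for q in runs if len(q)>8], loc(onz(f,[[R[0],y],[R[-1]+1,y]],20)).tolist())
E
```

```text
-0.1403207645343807 [[-171.27    0.69]]
30 295 326 [(np.int64(295), np.int64(326))] [[-141.59, 5.22], [-141.58, -4.49]]
55 272 348 [(np.int64(272), np.int64(348))] [[-148.63, 12.36], [-148.61, -11.36]]
80 273 347 [(np.int64(273), np.int64(347))] [[-155.88, 12.21], [-155.85, -11.24]]
105 273 346 [(np.int64(273), np.int64(346))] [[-163.32, 12.38], [-163.3, -11.12]]
130 274 346 [(np.int64(274), np.int64(346))] [[-170.99, 12.24], [-170.96, -11.33]]
155 274 345 [(np.int64(274), np.int64(345))] [[-178.9, 12.43], [-178.87, -11.22]]
180 275 344 [(np.int64(275), np.int64(344))] [[-187.08, 12.3], [-187.05, -11.11]]
205 276 344 [(np.int64(276), np.int64(344))] [[-195.56, 12.16], [-195.53, -11.34]]
230 276 343 [(np.int64(276), np.int64(343))] [[-204.36, 12.38], [-204.32, -11.25]]
255 277 342 [(np.int64(277), np.int64(342))] [[-213.51, 12.25], [-213.48, -11.15]]
```

View pics/w2.png

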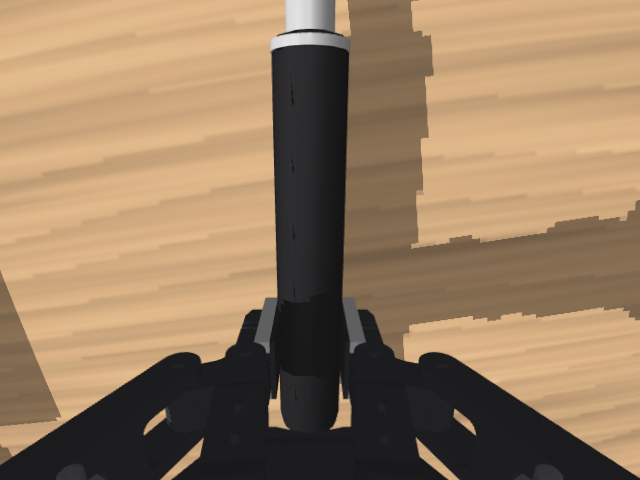

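The wrist picture shows the handle straight in the gripper, from (310,50) to (310,380), with its centre line parallel to the dock axis and about 0.5 mm left of it. Advancing.

```bash

python3 -m jog '[[[255,6,0.5,0,0,0,0.1],[255,12,0.5,0,0,0,0.2],[255,18,0.5,0,0,0,0.2],[255,24,0.5,0,0,0,0.2],[255,30,0.5,0,0,0,0.2]]]' 45
python3 -m jog '[[[255,3,0,0,0,0,0],[255,6,0,0,0,0,0],[255,9,0,0,0,0,0],[255,12,0,0,0,0,0],[255,15,0,0,0,0,0]]]' 45
python3 -m jog '[[[255,2,0,0,0,0,0],[255,4,0,0,0,0,0],[255,6,0,0,0,0,0],[255,8,0,0,0,0,0],[255,10,0,0,0,0,0]]]' 45
cat >> h.py <<'E'
O=np.array([678,46.3]);u=np.array([np.cos(.144),-np.sin(.144)]);n=np.array([-u[1],u[0]])
def st():
    s=monitor.get_state();p=np.array(s['ee_pos'])[:2]-O;F=np.array(s['wrist_force'])
    print('head lon %.1f lat %.2f | Flon %.1f Flat %.1f Fz %.1f Tz %.2f yaw %.4f t %.1f'%(p@u+155,p@n,F[:2]@u,F[:2]@n,F[2],s['ft_torque'][2],s['eef_rot'][2],s['clock']))
E
python3 -c "from h import *;st()"
```

```text
clock: 9.15
ee_pos: [465.3, 76.1, 177.7]
eef_rot: [3.142, 0.0, -0.147]
wrist_force: [-3.0, 1.1, 2.0]
grip_width: 22.8
finger_force: 44.4
clock: 9.78
ee_pos: [479.9, 74.2, 177.7]
eef_rot: [-3.142, -0.0, -0.147]
wrist_force: [-3.4, 0.4, 0.7]
grip_width: 22.2
finger_force: 44.3
clock: 10.4
ee_pos: [489.7, 72.7, 177.7]
eef_rot: [-3.142, 0.0, -0.147]
wrist_force: [-3.0, 0.7, 2.0]
grip_width: 22.3
finger_force: 44.3
head lon -35.1 lat -0.90 | Flon -3.0 Flat 0.2 Fz 2.0 Tz 0.07 yaw -0.1467 t 10.4
```

```bash

python3 -m jog '[[[255,2,-0.4,0,0,0,0],[255,4,-0.8,0,0,0,0],[255,6,-1.2,0,0,0,-0.1],[255,8,-1.3,0,0,0,-0.2],[255,10,-1.4,0,0,0,-0.2]]]' 45
python3 -c "from h import *;st()"
python3 -m jog '[[[255,2,0,0,0,0,0],[255,4,0,0,0,0,0],[255,6,0,0,0,0,0],[255,8,0,0,0,0,0],[255,10,0,0,0,0,0]]]' 45
python3 -c "from h import *;st();grab('top','t4.png');grab('scene','s4.png')"
```

```text
clock: 11.02
ee_pos: [499.4, 72.7, 177.4]
eef_rot: [3.141, 0.002, -0.143]
wrist_force: [-5.8, 0.4, 2.0]
grip_width: 22.6
finger_force: 44.3
head lon -25.5 lat 0.50 | Flon -5.8 Flat -0.4 Fz 2.0 Tz -0.05 yaw -0.1429 t 11.0
clock: 11.65
ee_pos: [509.3, 71.4, 177.4]
eef_rot: [3.142, 0.002, -0.142]
wrist_force: [-5.1, 1.4, 1.7]
grip_width: 22.6
finger_force: 44.4
head lon -15.6 lat 0.63 | Flon -5.2 Flat 0.6 Fz 1.7 Tz 0.02 yaw -0.1425 t 11.7
```

```bash

python3 -m jog '[[[255,2,0,0,0,0,0],[255,4,0,0,0,0,0],[255,6,0,0,0,0,0],[255,8,0,0,0,0,0],[255,10,0,0,0,0,0]]]' 45 >/dev/null
python3 -c "from h import *;st()"
python3 -m jog '[[[255,2,0,0,0,0,0],[255,4,0,0,0,0,0],[255,6,0,0,0,0,0],[255,8,0,0,0,0,0],[255,10,0,0,0,0,0]]]' 45 >/dev/null
python3 -c "from h import *;st()"
```

```text
head lon -5.1 lat 0.61 | Flon -4.4 Flat 0.9 Fz 2.7 Tz 0.01 yaw -0.1427 t 12.4
head lon 5.0 lat 0.48 | Flon -3.4 Flat 0.1 Fz 1.6 Tz 0.01 yaw -0.1432 t 13.0
```

```bash

python3 -m jog '[[[255,2.5,0,0,0,0,0],[255,5,0,0,0,0,0],[255,7.5,0,0,0,0,0],[255,10,0,0,0,0,0],[255,12,0,0,0,0,0]]]' 45 >/dev/null
python3 -c "from h import *;st()"
python3 -m jog '[[[255,2.5,0,0,0,0,0],[255,5,0,0,0,0,0],[255,7.5,0,0,0,0,0],[255,10,0,0,0,0,0],[255,12,0,0,0,0,0]]]' 45 >/dev/null
python3 -c "from h import *;st();t=grab('top');cv2.imwrite('pics/c4.png',cv2.resize(t['image'][125:300,205:355],None,fx=3.3,fy=3.3,interpolation=cv2.INTER_CUBIC))"
```

```text
head lon 17.0 lat 0.50 | Flon -4.2 Flat -0.5 Fz 1.3 Tz -0.03 yaw -0.1432 t 13.6
head lon 29.0 lat 0.54 | Flon -3.9 Flat 0.0 Fz 2.4 Tz 0.02 yaw -0.1431 t 14.2
```

View pics/c4.png

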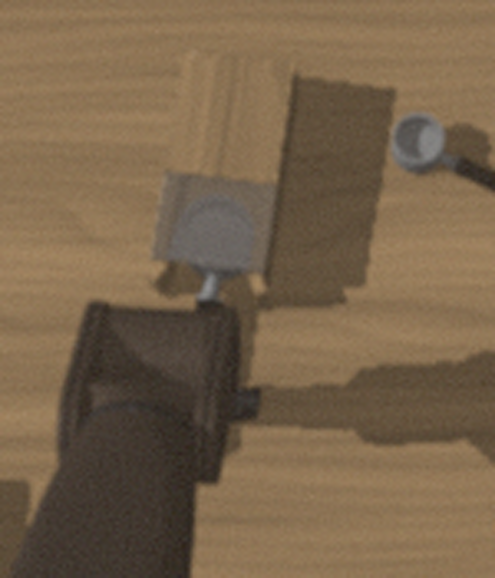

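The crop shows the head under the clear window at about (214,237), centred. Continuing.

```bash

python3 -m jog '[[[255,2.5,0,0,0,0,0],[255,5,0,0,0,0,0],[255,7.5,0,0,0,0,0],[255,10,0,0,0,0,0],[255,12,0,0,0,0,0]]]' 45 >/dev/null
python3 -c "from h import *;st()"
python3 -m jog '[[[255,2.5,0,0,0,0,0],[255,5,0,0,0,0,0],[255,7.5,0,0,0,0,0],[255,10,0,0,0,0,0],[255,12,0,0,0,0,0]]]' 45 >/dev/null
python3 -c "from h import *;st()"
python3 -m jog '[[[255,1,0,0,0,0,0],[255,2,0,0,0,0,0],[255,3,0,0,0,0,0],[255,4,0,0,0,0,0],[255,5,0,0,0,0,0]]]' 45 >/dev/null
python3 -c "from h import *;st()"
python3 -m jog '[[[255,0.6,0,0,0,0,0],[255,1.2,0,0,0,0,0],[255,1.8,0,0,0,0,0],[255,2.4,0,0,0,0,0],[255,3,0,0,0,0,0]]]' 45 >/dev/null
python3 -c "from h import *;st()"
```

```text
head lon 41.0 lat 0.53 | Flon -4.3 Flat -0.9 Fz 2.2 Tz 0.00 yaw -0.1432 t 14.9
head lon 53.0 lat 0.56 | Flon -4.9 Flat 0.1 Fz 1.9 Tz 0.01 yaw -0.1432 t 15.6
head lon 57.9 lat 0.57 | Flon -5.0 Flat -0.1 Fz 0.6 Tz 0.03 yaw -0.1432 t 16.2
head lon 61.1 lat 0.53 | Flon -2.6 Flat 0.7 Fz 1.0 Tz -0.04 yaw -0.1433 t 16.8
```

```bash

python3 -m jog '[[[255,0.6,0,0,0,0,0],[255,1.2,0,0,0,0,0],[255,1.8,0,0,0,0,0],[255,2.4,0,0,0,0,0],[255,3,0,0,0,0,0]]]' 45 >/dev/null
python3 -c "from h import *;st()"
python3 -m jog '[[[255,0.6,0,0,0,0,0],[255,1.2,0,0,0,0,0],[255,1.8,0,0,0,0,0],[255,2.4,0,0,0,0,0],[255,3,0,0,0,0,0]]]' 45 >/dev/null
python3 -c "from h import *;st()"
```

```text
head lon 63.9 lat 0.55 | Flon -3.2 Flat -0.4 Fz 1.0 Tz -0.00 yaw -0.1432 t 17.4
head lon 66.9 lat 0.56 | Flon -2.8 Flat -0.0 Fz 1.9 Tz -0.06 yaw -0.1432 t 18.1
```

```bash

python3 -m jog '[[[255,0.6,0,0,0,0,0],[255,1.2,0,0,0,0,0],[255,1.8,0,0,0,0,0],[255,2.4,0,0,0,0,0],[255,3,0,0,0,0,0]]]' 45 >/dev/null
python3 -c "from h import *;st()"
```

```text
head lon 69.9 lat 0.57 | Flon -3.3 Flat 0.3 Fz 1.8 Tz -0.01 yaw -0.1432 t 18.7
```

```bash
cat > ok.py <<'E'
from h import *
st(); F=np.array(monitor.get_state()['wrist_force'])[:2]@u
raise SystemExit(0 if F>-4.6 else 1)
E
python3 -m jog '[[[255,0.5,0,0,0,0,0],[255,1,0,0,0,0,0],[255,1.5,0,0,0,0,0],[255,2,0,0,0,0,0],[255,2.5,0,0,0,0,0]]]' 45 >/dev/null
python3 ok.py && python3 -m jog '[[[255,0.5,0,0,0,0,0],[255,1,0,0,0,0,0],[255,1.5,0,0,0,0,0],[255,2,0,0,0,0,0],[255,2.5,0,0,0,0,0]]]' 45 >/dev/null &&
python3 ok.py && python3 -m jog '[[[255,0.5,0,0,0,0,0],[255,1,0,0,0,0,0],[255,1.5,0,0,0,0,0],[255,2,0,0,0,0,0],[255,2.5,0,0,0,0,0]]]' 45 >/dev/null &&
python3 ok.py && python3 -m jog '[[[255,0.5,0,0,0,0,0],[255,1,0,0,0,0,0],[255,1.5,0,0,0,0,0],[255,2,0,0,0,0,0],[255,2.5,0,0,0,0,0]]]' 45 >/dev/null &&
python3 ok.py
```

```text
head lon 72.3 lat 0.57 | Flon -3.2 Flat 1.0 Fz 1.2 Tz 0.03 yaw -0.1432 t 19.3
head lon 74.8 lat 0.58 | Flon -2.9 Flat -0.3 Fz 0.9 Tz -0.04 yaw -0.1431 t 19.9
head lon 77.4 lat 0.58 | Flon -3.4 Flat -0.6 Fz 0.9 Tz 0.03 yaw -0.1432 t 20.6
head lon 78.7 lat 0.61 | Flon -7.8 Flat 0.3 Fz 3.1 Tz -0.03 yaw -0.1432 t 21.2
```

```bash

python3 -m jog '[[[255,0,0,0,0,0,0],[255,0,0,0,0,0,0],[255,0,0,0,0,0,0],[255,0,0,0,0,0,0],[255,0,0,0,0,0,0]]]' 45 >/dev/null; python3 ok.py
python3 -m jog '[[[255,0.2,0,0,0,0,0],[255,0.4,0,0,0,0,0],[255,0.6,0,0,0,0,0],[255,0.6,0,0,0,0,0],[255,0.6,0,0,0,0,0]]]' 45 >/dev/null; python3 ok.py
```

```text
head lon 78.7 lat 0.63 | Flon -7.3 Flat 0.2 Fz 2.6 Tz -0.02 yaw -0.1432 t 21.8
head lon 79.1 lat 0.65 | Flon -7.8 Flat 0.3 Fz 3.4 Tz -0.05 yaw -0.1431 t 22.4
```

```bash

python3 -m jog '[[[255,0.3,0,0,0,0,0],[255,0.6,0,0,0,0,0],[255,0.9,0,0,0,0,0],[255,1,0,0,0,0,0],[255,1,0,0,0,0,0]]]' 45 >/dev/null; python3 ok.py
```

```text
head lon 79.9 lat 0.66 | Flon -8.8 Flat 0.8 Fz 4.4 Tz -0.06 yaw -0.1432 t 23.1
```

```bash

python3 -m jog '[[[255,0.2,0,0,0,0,0],[255,0.4,0,0,0,0,0],[255,0.5,0,0,0,0,0],[255,0.5,0,0,0,0,0],[255,0.5,0,0,0,0,0]]]' 45 >/dev/null; python3 ok.py
python3 -m jog '[[[240,0,0,0,0,0,0],[200,0,0,0,0,0,0],[120,0,0,0,0,0,0],[50,0,0,0,0,0,0],[0,0,0,0,0,0,0]]]'
python3 -m jog '[[[0,0,0,0,0,0,0],[0,0,0,0,0,0,0],[0,0,0,0,0,0,0],[0,0,0,0,0,0,0],[0,0,0,0,0,0,0]]]'
python3 -c "from h import *;st()"
```

```text
head lon 80.2 lat 0.67 | Flon -9.1 Flat -0.0 Fz 2.9 Tz -0.06 yaw -0.1432 t 23.7
clock: 24.3
ee_pos: [606.4, 57.2, 178.2]
eef_rot: [-3.141, -0.002, -0.143]
wrist_force: [-0.9, -0.6, 1.2]
grip_width: 75.6
finger_force: 0.0
clock: 24.92
ee_pos: [605.7, 57.4, 177.7]
eef_rot: [-3.142, -0.0, -0.143]
wrist_force: [0.5, 0.5, 0.6]
grip_width: 85.3
finger_force: 0.0
head lon 81.9 lat 0.59 | Flon 0.4 Flat 0.6 Fz 0.6 Tz 0.03 yaw -0.1431 t 24.9
```

Released. Raising straight up, then back, and checking.

```bash

python3 -m jog '[[[0,0,0,-15,0,0,0],[0,0,0,-40,0,0,0],[0,0,0,-80,0,0,0],[0,0,0,-120,0,0,0],[0,0,0,-160,0,0,0]]]'
python3 -m jog '[[[0,-20,0,-40,0,0,0],[0,-50,0,-70,0,0,0],[0,-60,0,-70,0,0,0],[0,-60,0,-70,0,0,0],[0,-60,0,-70,0,0,0]]]' >/dev/null
python3 -m jog '[[[0,0,0,0,0,0,0],[0,0,0,0,0,0,0],[0,0,0,0,0,0,0],[0,0,0,0,0,0,0],[0,0,0,0,0,0,0]]]'
python3 - <<'E'
from h import *
w=grab('wrist','w5.png');s=grab('scene','s5.png')
a=cv2.resize(w['image'],(400,300)); b=cv2.resize(s['image'][190:340,260:460],(400,300),interpolation=cv2.INTER_CUBIC)
cv2.imwrite('pics/fin.png',np.hstack([a,b]))
E
```

```text
clock: 25.55
ee_pos: [605.6, 57.4, 340.3]
eef_rot: [-3.141, -0.002, -0.143]
wrist_force: [0.5, 0.2, 0.3]
grip_width: 85.3
finger_force: 0.0
clock: 26.8
ee_pos: [546.4, 65.9, 407.8]
eef_rot: [-3.142, -0.0, -0.143]
wrist_force: [-0.4, -0.0, -0.4]
grip_width: 85.7
finger_force: 0.0
```

View pics/fin.png

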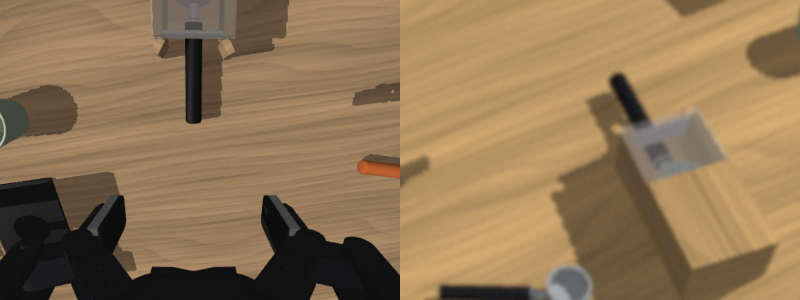

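The picture shows the handle sticking out under the shut flap, its end at (194,123) in the left panel. The head is in past the flap, and the cup is where it was. Handing in.

```bash
python3 - <<'E'
from h import *
w=pickle.load(open('wrist.pkl','rb'));e=onz(w,[[310,196]],20)[0,:2]-O;print('head lon',e@u+195,'lat',e@n)
print(order.sign_off())
E
```

```text
head lon 76.78137737562287 lat -0.6377769740543694
the job is handed in; nothing more can be done
None
```

The portafilter is in its dock, flap shut behind the head and handle out flat, after a final push of about 9 N that I estimate put the pad nearly half in; the gripper let go and backed clear, and I handed in at about 27 s.

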